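# Feed the connector carriage on by one turn of the hand wheel

### The arm

A 7-joint arm with a two-finger parallel gripper is mounted at the origin on a cart in front of the work surface, level with it; the furniture and walls round the work are solid. World frame = base frame: x ahead of the robot, y to its left, z up, the work surface at z = 0. Lengths are in m, angles in rad, forces in N, time in s.
With the tool pointing down it reaches from about 0.4 to 0.85 m from the base axis. Payload 10.4 kg.
Tool frame: the origin (TCP) lies at the very end of the fingers, on their centre line; the grasp point (between the pads) lies 19 mm behind it; z points along the fingers, y is the direction in which the jaws open and shut (so a half turn about z gives the same grasp; the last joint's range is limited). The gripper opens to 87 mm and grips with 3 to 60 N. Pads are 19 mm wide; open, the fingers measure 117 mm over their backs; the gripper's body (75 mm by 190 mm) begins 51 mm behind the grasp point.
Start: joints at [-1.318, 0.332, -0.065, 1.46, 0.022, 1.35, -0.088], TCP at [0.17, 0.601, 0.223] pointing down, gripper open.
Joint ranges: [-2.6, 2.6], [-0.5, 2.12], [-1.47, 1.34], [0.16, 2.42], [-1.27, 4.41], [0.06, 2.06], [-2.6, 2.6]. Speed limits (rad/s): [2.22, 2.22, 2.79, 2.79, 3.14, 3.14, 3.14].

### API

Orientations are given as a unit quaternion [x, y, z, w].
In Python, from workcell import env gives the robot as it stands.
- The arm moves only by the tool move_arm, never from a script. Its argument "rows" is a list that holds one entry, the list of rows, each a list of 4 numbers: the shift along the tool's x, y, z in m, then the turn about the tool's z in degrees. In form: [[[tx, ty, tz, roll], ...]]. A call has 1 to 12 rows; each row is the pose to reach, as a shift and turn from the pose measured when the call began, along the tool's axes at that moment; what a row does not reach only later rows make up. A row lasts 1/12 s, in which the tool goes at most 41.7 mm and 7.16 degrees, less where a joint would pass 70% of its speed; a pose out of reach is approached as far as the arm can. A call with a gripper value outside its range is refused whole. "claw" is the opening, from 0 (shut) to 1 (fully open), set as the call begins (left out, the last holds). The fingers move at their own pace and stop on an object; "squeeze" is the grip in N (left out, the last holds). Time passes only in rows, so rows that repeat a pose let the fingers close. It gives the time, the measured TCP pose, the force and the opening at its end, in the units of the state.
- env.get_state(): the state, without advancing time (a new reading comes with each control period).
- env.read_camera(name): name is "side" or "top"; returns the picture (420x560x3 uint8, blue, green, red); there is no depth.
- env.get_calibration(name): a dict with "mtx" (3x3 intrinsics, pixels), "dist" ([k1, k2, p1, p2, k3] as OpenCV has them; the pictures are not rectified), "R" (3x3) and "t" (3): a world point X has camera coordinates R X + t. Camera axes: x right, y down, z forward; pixel columns grow to the right and rows downward; lengths in m; the calibration is good to about 2 mm. A picture is of the moment at which its call begins. get_calibration takes no time and is no camera call.
- env.close_job(): hands the job in, once; it reports no verdict.
The state is a dict: "t": time; "joint_pos": joint angles; "joint_velocities": joint speeds; "tau": joint torques, N m; "position": TCP position; "tool_rot": TCP orientation; "force": force on the tool from outside, world axes, zero at the start; "moment": the same for the moment, N m; "opening": finger opening in m.
Only numpy, scipy, OpenCV 4.12 (cv2) and the standard library are available. Lean on these libraries where they do the work, as an engineer would, in place of code of your own. Each camera call takes 0.05 s, during which the arm holds its last target.

### The job

Push the hand wheel of the feeder round clockwise (seen from above) by its upright red handle through exactly one turn, so that the handle stands at the yellow index finger again and the next white connector has come under the pointing pin. Only push against the handle from outside with the fingertips or fingers: never take it between the fingers, and do not run past the mark or turn the wheel back beyond it. Leave the connectors in their slots and the loose things beside the feeder where they are, and end clear of everything.

Things in the scene. Friction and masses are not known exactly. Their poses are not given: they have to be found in the camera images.
- feeder: Hand feeder, fixed to the bench: aluminium base plate 150 x 440 x 10 mm, a grey gear housing with the hand wheel on top at one end, the bed with the blue carriage running from it along local +y. Origin: underside, on the wheel's vertical axis; the plate spans local y -75 to +365 and x -75 to +75 mm. z up, x away from the robot at yaw 0. Position and yaw vary.
- pin_tip (a point): Yellow tip of the fixed pointing pin over the bed, 62 mm above the bench, at the feeder's local y = 220 mm; its grey arm's top is 96 mm above the bench.
- wheel_axis (a point): Point on the wheel's vertical axis, 60 mm above the bench (level with the middle of the rim). The dark steel wheel has an outer diameter of 128 mm, three spokes and a hub; the hub's top is 75 mm and the rim's top 67 mm above the bench.
- index_mark (a point): Top of the yellow index finger, 66 mm above the bench, 71.5 mm from the wheel axis on the feeder's local -x side, just outside the rim; the handle's full-turn mark.
- crank_wheel (a joint): Angle of the hand wheel, rad, growing clockwise seen from above; 0 with the handle at the index finger, 2 pi after one full turn. Starts between -0.12 and 0.12. Turns with a dry friction of about 0.12 N m (about 2 N at the handle) and stays where it is left; no end stop within reach.
- crank_grip: Upright red handle standing on the wheel's rim, spins loosely on its own pin; 18 mm diameter, tapering slightly at both ends. Its axis is 58 mm from the wheel axis. Origin at its foot on its axis, 70 mm above the bench; its top is 118 mm above the bench.
- carriage (a joint): Travel of the blue carriage (76 x 112 mm, slots 20 mm apart) along the feeder's local +y, m; geared to the wheel, 0.020 m for one clockwise turn, 0 when the wheel reads 0.
- slot_0 (a point): Floor of the carriage slot that is under the pointing pin at the start, centre, 34 mm above the bench; holds connector_a.
- slot_1 (a point): Floor of the next slot, centre; holds connector_b, which is to come under the pin.
- slot_2 (a point): Floor of the third slot, centre; holds connector_c.
- connector_a: White connector 34 x 12 x 12 mm lying loose in slot_0, long axis along the feeder's x; origin in the centre of its underside.
- connector_b: The same, in slot_1.
- connector_c: The same, in slot_2.
- tweezers: Steel tweezers, 116 x 14 x 11 mm, loose on the bench beyond the feeder; origin under the centre.
- marker: Cyan marker pen, 138 x 11 x 12 mm, loose on the bench in front of the feeder; origin under the centre.
- standoff: Brass-coloured hexagonal standoff, 31 x 10 x 9 mm, lying loose on the bench to the right of the wheel; origin under its centre.

How it is judged:
On the way:
1. the wheel is pushed round by its red handle, between a quarter and three quarters of the turn (value of joint crank_wheel between 1.57 and 4.71 rad and contact force between the fingers and crank_grip above 0.3 N), for 0.1 s.
At the end, for the whole second after the job is handed in: The wheel has made one clockwise turn from the index finger (joint within 0.18 rad of 2 pi) and is at rest, the carriage has come on 20 mm within 1 mm, and the three white connectors lie in their slots within 6 mm (value of joint crank_wheel between 6.103 and 6.463 rad and velocity of joint crank_wheel between -0.05 and 0.05 rad/s and value of joint carriage between 0.019 and 0.021 m and distance between connector_a and slot_0 below 0.006 m and distance between connector_b and slot_1 below 0.006 m and distance between connector_c and slot_2 below 0.006 m); the robot touches nothing.
It fails at once if the wheel is run well past one turn (more than 0.4 rad) (value of joint crank_wheel above 6.683 rad).
It fails at once if the wheel is turned backwards from the mark (more than 0.4 rad) (value of joint crank_wheel below -0.4 rad).
It fails at once if the handle is taken between the fingers (horizontal distance between the grasp point and crank_grip below 0.011 m and height (world z) of the grasp point below 0.122 m and contact force between the fingers and crank_grip above 0.3 N).
It fails at once if a white connector is lifted (underside more than 45 mm above the bench) (height (world z) of any of connector_a, connector_b, connector_c above 0.045 m).
It fails at once if the tweezers, marker pen or standoff is moved by more than 20 mm (distance of any of tweezers, marker, standoff from where it was at the start of the episode above 0.02 m).
It also fails if it takes over 53 s, if anything falls off the work surface, if the arm or the gripper's body presses on something with over 40 N, if the wrist force passes 120 N, or if a joint passes its speed limit or range.

## Working session

There is one attempt and no reset: what is moved stays moved. The work goes in short steps, Python scripts to look and compute and a tool call to move; the robot and the scene stay as the last step left them, time stands still between calls to the robot, and variables do not carry over. Pictures are saved under pics/ and viewed, and the job is handed in when it is done.

Besides the shell and the picture viewer there is one more tool, called after ">>>" in YAML: its name, and indented under it one key for each argument. move_arm: Moves the arm, as the interface text tells. Its arguments: {"type":"object","properties":{"rows":{"type":"array","items":{"type":"array","items":{"type":"array","items":{"type":"number"}}}},"claw":{"type":"number"},"squeeze":{"type":"number"}},"required":["rows"]}

```bash
mkdir -p pics; ls; python3 - <<'E'
from workcell import env
import cv2
s=env.get_state();print({k:s[k] for k in('t','position','tool_rot','force','opening')})
for n in('top','side'):
    cv2.imwrite(f'pics/{n}0.png',env.read_camera(n)); c=env.get_calibration(n);print(n,c)
E
```

```text
pics
{'t': 0.0, 'position': array([0.17007521, 0.60100195, 0.22173619]), 'tool_rot': array([ 1.37433847e-01,  9.90510680e-01, -7.25388365e-04, -6.01170460e-05]), 'force': array([ 0.73063083, -0.04505349, -0.76684486]), 'opening': 0.08691961190089474}
top {'mtx': array([[419.91063191,   0.        , 274.24746705],
       [  0.        , 419.91063191, 216.03447827],
       [  0.        ,   0.        ,   1.        ]]), 'dist': array([0.03663626, 0.        , 0.        , 0.        , 0.        ]), 'R': array([[-0.01308272, -0.99974923,  0.01817464],
       [-0.98615811,  0.00989599, -0.16551209],
       [ 0.16529073, -0.02008841, -0.98604028]]), 't': array([0.04333108, 0.53997334, 0.82154755])}
side {'mtx': array([[393.36470807,   0.        , 281.51336733],
       [  0.        , 393.36470807, 208.59939936],
       [  0.        ,   0.        ,   1.        ]]), 'dist': array([-0.06313168,  0.        ,  0.        ,  0.        ,  0.        ]), 'R': array([[-0.93891833, -0.34413072, -0.00253474],
       [-0.17952136,  0.49605927, -0.84952768],
       [ 0.29360595, -0.79718207, -0.52753795]]), 't': array([0.49583108, 0.13815634, 0.75949066])}
```

View pics/top0.png

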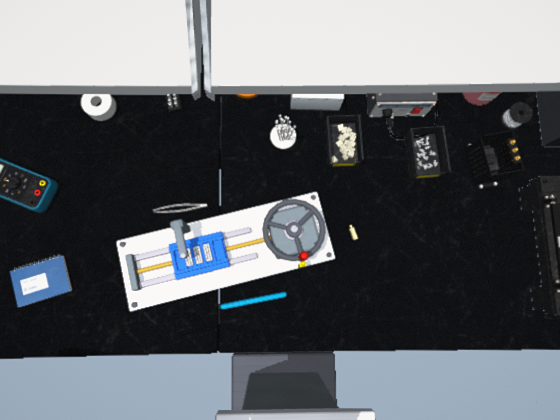

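View pics/side0.png

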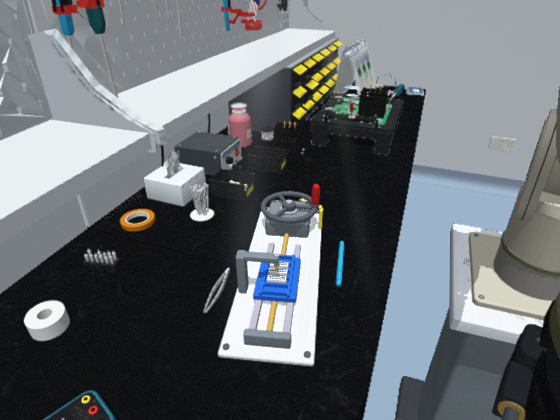

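The top picture shows the wheel at about (294,229), the red handle at (304,256) and the finger at (303,265). The marker is at (253,300), the standoff at (353,232) and the tweezers at (180,208). I'll enlarge these areas.

```bash
python3 - <<'E'
import cv2
a=cv2.imread('pics/top0.png')[185:315,105:365];cv2.imwrite('pics/top0c.png',cv2.resize(a,None,fx=3,fy=3,interpolation=2))
a=cv2.imread('pics/side0.png')[175:365,200:360];cv2.imwrite('pics/side0c.png',cv2.resize(a,None,fx=3,fy=3,interpolation=2))
E
```

```text
(no output)
```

View pics/top0c.png

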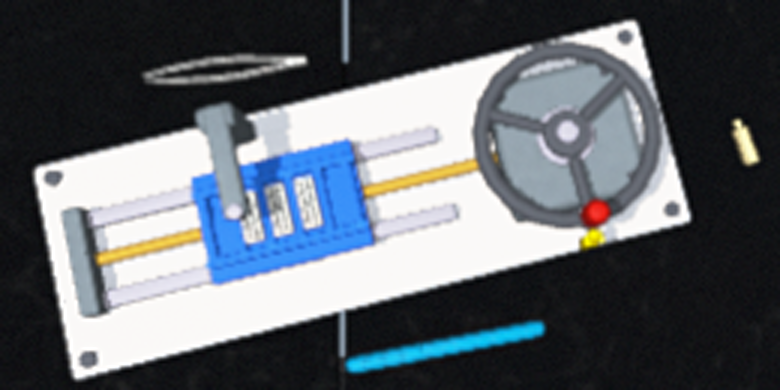

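View pics/side0c.png

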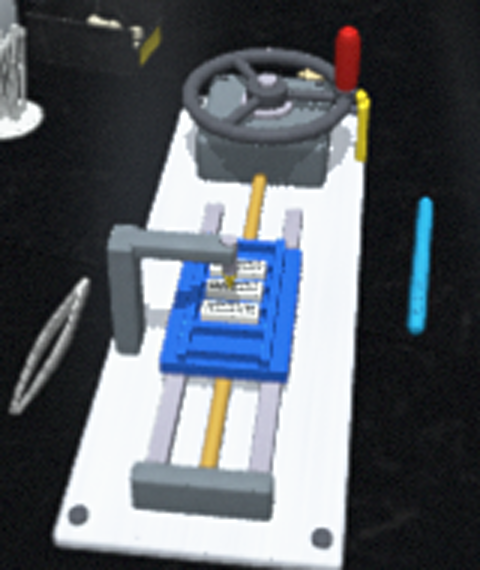

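```bash
cat > h.py <<'E'
import numpy as np,cv2
from workcell import env
from scipy.optimize import least_squares
CAL={n:env.get_calibration(n) for n in('top','side')}
def proj(n,P):
    c=CAL[n];return cv2.projectPoints(np.array(P,float).reshape(-1,3),cv2.Rodrigues(c['R'])[0],c['t'],c['mtx'],c['dist'])[0][:,0]
def back(n,px,z):
    c=CAL[n];u=cv2.undistortPoints(np.array([[px]],float),c['mtx'],c['dist'])[0,0]
    d=c['R'].T@np.array([*u,1]);o=-c['R'].T@c['t'];return o+d*(z-o[2])/d[2]
def loc2w(p,L):
    L=np.array(L,float).reshape(-1,3);c,s=np.cos(p[2]),np.sin(p[2])
    return np.c_[p[0]+c*L[:,0]-s*L[:,1],p[1]+s*L[:,0]+c*L[:,1],L[:,2]]
T=lambda x,y:(x/3+105-1/3,y/3+185-1/3)
S=lambda x,y:(x/3+200-1/3,y/3+175-1/3)
E
python3 - <<'E'
from h import *
L=[[.075,-.075,.01],[-.075,-.075,.01],[-.075,.365,.01],[.075,.365,.01],[0,0,.075],[-.0715,0,.066]]
tp=[T(638,20),T(690,220),T(75,380),T(36,166),T(568,131),T(592,238)]
Ls=[[-.075,.365,.01],[.075,.365,.01],[0,0,.075],[-.0715,0,.066]]
sp=[S(342,562-8),S(54,540),S(268,93),S(362,95)]
f=lambda p:np.r_[(proj('top',loc2w(p,L))-tp).ravel(),(proj('side',loc2w(p,Ls))-sp).ravel()]
r=least_squares(f,[.5,0,.2]);print(r.x,np.rad2deg(r.x[2]),np.round(r.fun.reshape(-1,2),1))
p=r.x;np.save('pose.npy',p)
h=back('top',T(597,210),.118);print('handle',h)
hs=back('side',S(347,33),.116);print(hs)
for q in(h,hs):
    d=q-loc2w(p,[0,0,0])[0];c,s=np.cos(p[2]),np.sin(p[2]);l=[c*d[0]+s*d[1],-s*d[0]+c*d[1]];print('local',l,'angle cw',np.arctan2(l[1],-l[0]), np.hypot(*l))
print('mark',loc2w(p,[-.0715,0,.066]))
for nm,px in dict(st1=(738,122),st2=(750,162),m1=(350,366),m2=(542,327),tw=(145,75),tw2=(305,60)).items(): print(nm,back('top',T(*px),.01))
E
```

```text
[ 0.51056712 -0.00126996  0.23642274] 13.546025200214125 [[-0.6 -0.6]
 [ 0.7 -0.1]
 [-0.8 -0.2]
 [-1.5  0.3]
 [ 0.1 -0.2]
 [ 1.  -0.4]
 [ 0.5  3.2]
 [-0.2 -1.6]
 [ 0.1 -5.1]
 [ 0.9 -0.5]]
handle [ 0.45480075 -0.01514584  0.118     ]
[ 0.45567462 -0.01412642  0.116     ]
local [np.float64(-0.057465162193173214), np.float64(-0.0004279296754880462)] angle cw -0.007446629387853034 0.05746675551738472
local [np.float64(-0.056376833559635894), np.float64(0.00035845602558001906)] angle cw 0.006358129264148378 0.05637797311834794
mark [[ 0.4410561  -0.01801715  0.066     ]]
st1 [ 0.52439245 -0.12713578  0.01      ]
st2 [ 0.49560917 -0.13441318  0.01      ]
m1 [0.35784486 0.14798166 0.01      ]
m2 [0.3822809  0.01545586 0.01      ]
tw [0.56261267 0.29495094 0.01      ]
tw2 [0.57245495 0.18191632 0.01      ]
```

```bash
cat >> h.py <<'E'
from scipy.spatial.transform import Rotation as Rn
def rows(W,roll=0):
    s=env.get_state();R=Rn.from_quat(s['tool_rot']).as_matrix();P=s['position']
    print('t',s['t'],'pos',P.round(4),'force',s['force'].round(1),'j',np.round(s['joint_pos'],2))
    y=R[:,1];print('tool y heading',np.rad2deg(np.arctan2(y[1],y[0])))
    for w in W: print(np.round((R.T@(np.array(w)-P)),4))
E
python3 - <<'E'
from h import *
p=np.load('pose.npy')
pre=loc2w(p,[-.058,-.055,.21])[0]
print(pre)
rows([[.38,.30,.22],pre])
c=CAL['top'];print('cam',-c['R'].T@c['t'],-CAL['side']['R'].T@CAL['side']['t'],back('top',(274,95),.35))
E
```

```text
[ 0.46706301 -0.0683251   0.21      ]
t 0.1 pos [0.1701 0.601  0.2218] force [ 0.2  0.3 -0.7] j [-1.32  0.33 -0.06  1.46  0.02  1.35 -0.09]
tool y heading 74.19875476880554
[-0.2839 -0.2325  0.0021]
[-0.468  -0.5632  0.0126]
cam [0.39727178 0.05448024 0.89866356] [0.26735592 0.7075493  0.51928459] [0.65958717 0.0414169  0.35      ]
```

>>> move_arm:
  rows:
    - [[-0.03,-0.025,0,5],[-0.06,-0.05,0,10],[-0.09,-0.074,0,15],[-0.12,-0.098,0,20],[-0.15,-0.123,0,25],[-0.175,-0.145,0,30],[-0.2,-0.165,0,35],[-0.225,-0.185,0,40],[-0.25,-0.205,0,45],[-0.27,-0.22,0,50],[-0.284,-0.232,0,55],[-0.284,-0.232,0,60.7]]
  claw: 0
  squeeze: 10

```text
t: 1.1
position: [0.3826, 0.2966, 0.2221]
tool_rot: [0.623, 0.782, -0.001, 0.001]
force: [0.4, 1.0, -0.6]
opening: 0.0152
```

```bash
python3 - <<'E'
from h import *
p=np.load('pose.npy')
rows([loc2w(p,[-.058,-.055,.20])[0]])
E
```

```text
t 1.1 pos [0.3826 0.2966 0.2221] force [ 0.4  1.  -0.6] j [-0.99  0.01  0.24  1.83 -0.    1.3  -0.53]
tool y heading 12.93356166839082
[-0.3745  0.0006  0.0229]
```

>>> move_arm:
  rows:
    - [[-0.037,0,0,-0.6],[-0.074,0,0,-0.6],[-0.111,0,0,-0.6],[-0.148,0,0,-0.6],[-0.185,0,0,-0.6],[-0.222,0,0,-0.6],[-0.259,0,0,-0.6],[-0.296,0,0,-0.6],[-0.333,0,0,-0.6],[-0.36,0,0.005,-0.6],[-0.374,0,0.015,-0.6],[-0.374,0,0.023,-0.6]]

```text
t: 2.1
position: [0.4664, -0.0715, 0.1995]
tool_rot: [0.621, 0.784, -0.001, 0.001]
force: [-0.1, -0.3, -0.1]
opening: 0.0004
```

```bash
python3 - <<'E'
from h import *
p=np.load('pose.npy')
rows([loc2w(p,[-.058,-.055,.085])[0]])
cv2.imwrite('pics/top1.png',cv2.resize(env.read_camera('top')[185:315,205:405],None,fx=3,fy=3,interpolation=2))
cv2.imwrite('pics/side1.png',cv2.resize(env.read_camera('side')[125:275,230:400],None,fx=3,fy=3,interpolation=2))
E
```

```text
t 2.1 pos [ 0.4664 -0.0715  0.1995] force [-0.1 -0.3 -0.1] j [-0.63 -0.03  0.68  1.91  0.02  1.25  0.28]
tool y heading 13.241938169060516
[0.0033 0.0014 0.1145]
```

View pics/top1.png

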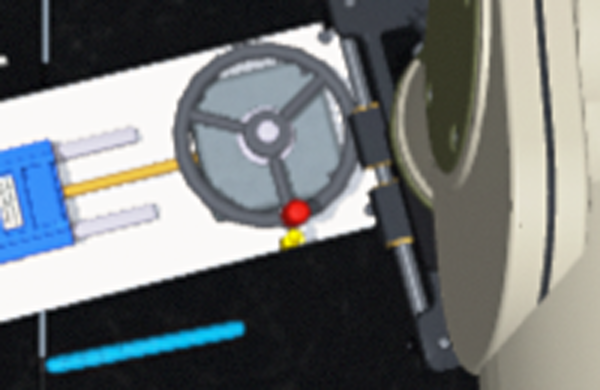

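View pics/side1.png

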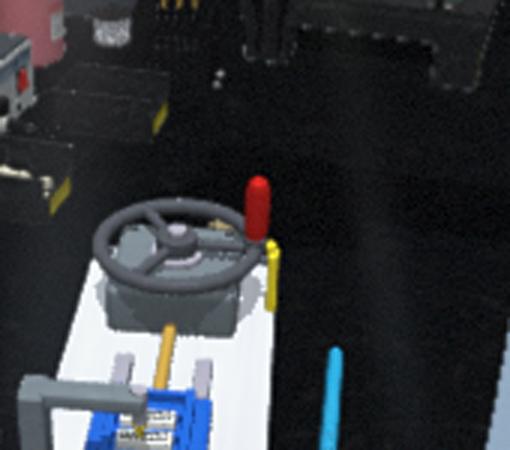

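```bash
python3 - <<'E'
from h import *
P=env.get_state()['position'];print([proj(n,[P,P+[0,0,.1]]) for n in('top','side')])
cv2.imwrite('pics/top2.png',env.read_camera('top'))
cv2.imwrite('pics/side2.png',env.read_camera('side'))
E
```

```text
[array([[339.11147126, 244.40207979],
       [350.95747324, 237.53737369]]), array([[319.43876386, 140.06777765],
       [321.69214983,  93.87147836]])]
```

View pics/top2.png

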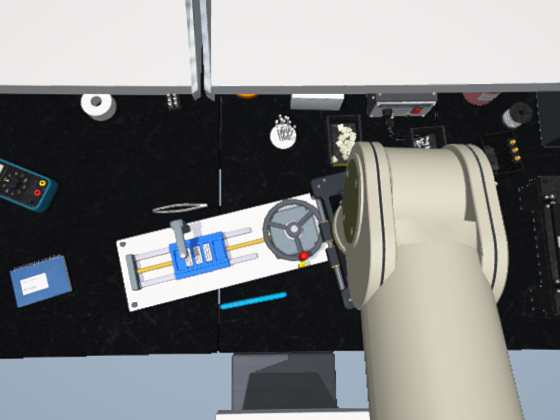

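View pics/side2.png

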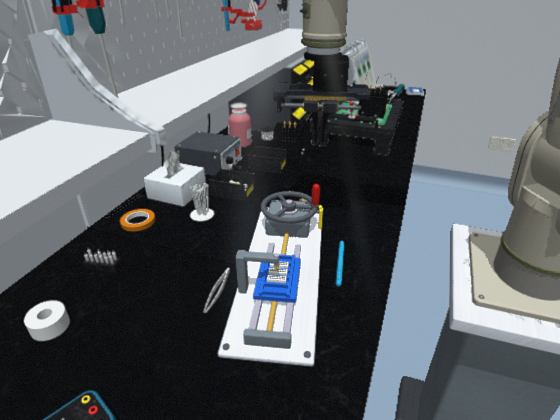

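The side view has the closed fingertips at about (319,140) and the handle at (316,193), with nothing between them. I'll descend beside the handle now.

>>> move_arm:
  rows:
    - [[0,0.001,0.03,-0.3],[0,0.001,0.06,-0.3],[0,0.001,0.09,-0.3],[0.003,0.001,0.114,-0.3],[0.003,0.001,0.114,-0.3]]

```text
t: 2.72
position: [0.4636, -0.0621, 0.0823]
tool_rot: [0.615, 0.788, -0.003, -0.002]
force: [-1.0, 1.4, -0.6]
opening: 0.0007
```

```bash
cat >> h.py <<'E'
A,B,r,Rh=.0095,.015,.009,.058
def s_ray(d):  # d in (x_loc,y_loc), pusher rect half B in x, A in y, rounded by r
    lo,hi=0,.05
    for _ in range(40):
        m=(lo+hi)/2;q=np.maximum(np.abs(m*d)-[B,A],0)
        lo,hi=(m,hi) if np.hypot(*q)<r else (lo,m)
    return lo
def pusher(q):
    h=Rh*np.array([-np.cos(q),np.sin(q)]);d=np.array([np.sin(q),np.cos(q)])
    return h-d*s_ray(d)
def plan(qs,z=.085):
    p=np.load('pose.npy')
    W=[loc2w(p,[*pusher(q),z])[0] for q in qs]
    s=env.get_state();R=Rn.from_quat(s['tool_rot']).as_matrix();P=s['position']
    c,sn=np.cos(p[2]),np.sin(p[2]);d=P[:2]-p[:2]
    y=R[:,1];print('t',s['t'],'P',P.round(4),'local',np.round([c*d[0]+sn*d[1],-sn*d[0]+c*d[1]],4),'F',s['force'].round(1),'head',np.rad2deg(np.arctan2(y[1],y[0])).round(2),'j',np.round(s['joint_pos'],2))
    print([[float(v) for v in np.round(R.T@(w-P),3)]+[0] for w in W])
E
python3 - <<'E'
from h import *
plan(np.r_[-.3,-.15,np.arange(0,1.0,.1)])
E
```

```text
t 2.7167 P [ 0.4636 -0.0621  0.0823] local [-0.0599 -0.0481] F [-1.   1.4 -0.6] head 14.07 j [-0.61  0.14  0.69  2.05 -0.1   0.99  0.38]
[[0.012, 0.01, -0.003, 0], [0.021, 0.006, -0.003, 0], [0.03, 0.002, -0.003, 0], [0.035, 0.001, -0.003, 0], [0.041, -0.0, -0.003, 0], [0.047, -0.001, -0.003, 0], [0.052, -0.001, -0.003, 0], [0.057, -0.001, -0.003, 0], [0.062, -0.0, -0.003, 0], [0.067, 0.001, -0.003, 0], [0.072, 0.002, -0.003, 0], [0.077, 0.004, -0.003, 0]]
```

>>> move_arm:
  rows:
    - [[0.008,0.001,-0.002,-0.5],[0.016,0.002,-0.003,-0.5],[0.024,0.002,-0.003,-0.5],[0.03,0.002,-0.003,-0.5],[0.035,0.001,-0.003,-0.5],[0.041,0,-0.003,-0.5],[0.047,-0.001,-0.003,-0.5],[0.052,-0.001,-0.003,-0.5],[0.057,-0.001,-0.003,-0.5],[0.062,0,-0.003,-0.5],[0.067,0.001,-0.003,-0.5],[0.072,0.002,-0.003,-0.5]]

```text
t: 3.72
position: [0.4477, 0.0087, 0.0851]
tool_rot: [0.612, 0.791, -0.003, -0.002]
force: [-0.5, -2.1, 1.6]
opening: 0.0004
```

```bash
python3 - <<'E'
from h import *
plan(np.arange(.9,2.1,.1))
cv2.imwrite('pics/top3.png',cv2.resize(env.read_camera('top')[185:315,205:405],None,fx=3,fy=3,interpolation=2))
cv2.imwrite('pics/side3.png',cv2.resize(env.read_camera('side')[125:275,230:400],None,fx=3,fy=3,interpolation=2))
E
```

```text
t 3.7167 P [0.4477 0.0087 0.0851] local [-0.0588  0.0244] F [-0.5 -2.1  1.6] head 14.57 j [-0.72  0.08  0.62  2.09 -0.05  1.    0.19]
[[0.005, 0.002, 0.0, 0], [0.01, 0.005, 0.0, 0], [0.015, 0.009, -0.0, 0], [0.02, 0.014, -0.0, 0], [0.024, 0.02, -0.0, 0], [0.028, 0.025, -0.0, 0], [0.031, 0.031, -0.0, 0], [0.034, 0.037, -0.0, 0], [0.035, 0.043, -0.0, 0], [0.037, 0.049, -0.0, 0], [0.038, 0.054, -0.0, 0], [0.038, 0.06, -0.0, 0], [0.038, 0.066, -0.001, 0]]
```

View pics/top3.png

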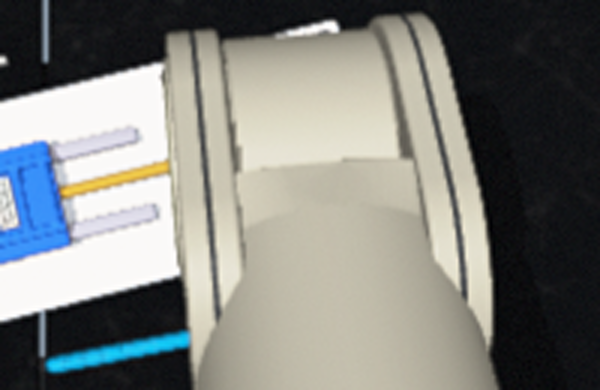

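View pics/side3.png

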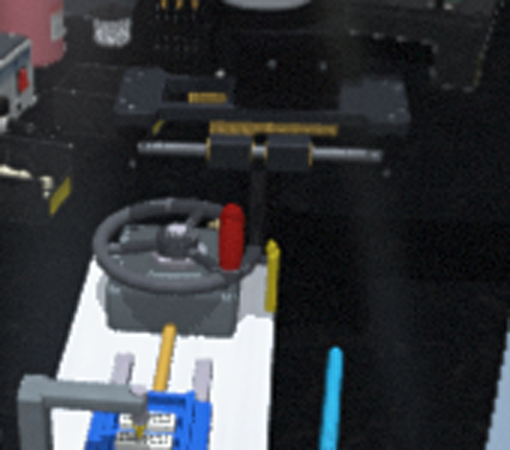

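```bash
cat >> h.py <<'E'
def qside(px,z=.116):
    p=np.load('pose.npy');d=back('side',px,z)[:2]-p[:2];c,s=np.cos(p[2]),np.sin(p[2]);l=[c*d[0]+s*d[1],-s*d[0]+c*d[1]]
    return np.arctan2(l[1],-l[0]),np.hypot(*l)
E
python3 - <<'E'
from h import *
print(qside((231/3+230,209/3+125)))
print('init',qside((258/3+230,181/3+125)))
E
```

```text
(np.float64(0.7881315381124879), np.float64(0.05803168006100792))
init (np.float64(-0.022553358222875138), np.float64(0.0577533669684762))
```

Side view: the handle top at crop (231,209) gives q ≈ 0.79 rad, which matches the model. I'll keep pushing.

>>> move_arm:
  rows:
    - [[0.005,0.002,0,1],[0.01,0.005,0,1],[0.015,0.009,0,1],[0.02,0.014,0,1],[0.024,0.02,0,1],[0.028,0.025,0,1],[0.031,0.031,0,1],[0.034,0.037,0,1],[0.035,0.043,0,1],[0.037,0.049,0,1],[0.038,0.054,0,1],[0.038,0.06,0,1]]

```text
t: 4.82
position: [0.4965, 0.0615, 0.0844]
tool_rot: [0.618, 0.786, -0.003, -0.002]
force: [-2.1, -1.1, 0.2]
opening: 0.0006
```

```bash
python3 - <<'E'
from h import *
plan(np.arange(2.0,3.15,.1))
cv2.imwrite('pics/side4.png',cv2.resize(env.read_camera('side')[125:275,230:400],None,fx=3,fy=3,interpolation=2))
E
```

```text
t 4.8167 P [0.4965 0.0615 0.0844] local [0.0011 0.0643] F [-2.1 -1.1  0.2] head 13.65 j [-0.74  0.21  0.59  1.97 -0.14  1.01  0.14]
[[-0.001, -0.001, -0.001, 0], [-0.001, 0.005, -0.001, 0], [-0.002, 0.012, -0.001, 0], [-0.004, 0.018, -0.001, 0], [-0.007, 0.025, -0.001, 0], [-0.011, 0.032, -0.001, 0], [-0.016, 0.037, -0.001, 0], [-0.021, 0.043, -0.001, 0], [-0.026, 0.047, -0.001, 0], [-0.032, 0.051, -0.001, 0], [-0.038, 0.054, -0.001, 0], [-0.043, 0.056, -0.001, 0]]
```

View pics/side4.png

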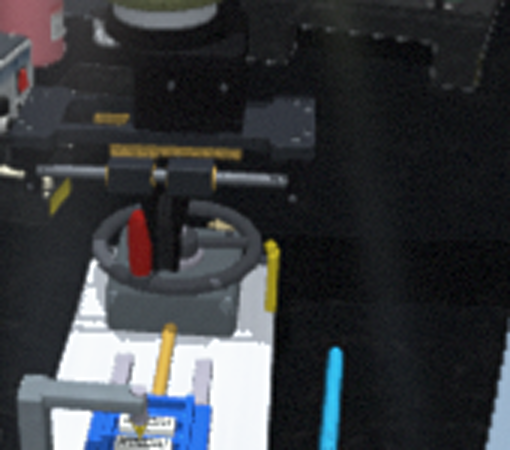

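The handle, at crop (138,212), is on the far-left side and being pushed by the fingers (about 2 rad). I'll carry on.

>>> move_arm:
  rows:
    - [[-0.001,0.005,-0.001,0],[-0.002,0.012,-0.001,0],[-0.004,0.018,-0.001,0],[-0.007,0.025,-0.001,0],[-0.011,0.032,-0.001,0],[-0.016,0.037,-0.001,0],[-0.021,0.043,-0.001,0],[-0.026,0.047,-0.001,0],[-0.032,0.051,-0.001,0],[-0.038,0.054,-0.001,0],[-0.043,0.056,-0.001,0]]

```text
t: 5.78
position: [0.5628, 0.0324, 0.0854]
tool_rot: [0.618, 0.786, -0.003, -0.002]
force: [-1.8, 1.4, 1.5]
opening: 0.0006
```

```bash
python3 - <<'E'
from h import *
plan(np.arange(3.1,4.25,.1))
cv2.imwrite('pics/side5.png',cv2.resize(env.read_camera('side')[125:275,230:400],None,fx=3,fy=3,interpolation=2))
E
```

```text
t 5.7833 P [0.5628 0.0324 0.0854] local [0.0587 0.0205] F [-1.8  1.4  1.5] head 13.65 j [-0.63  0.36  0.59  1.81 -0.22  1.05  0.28]
[[0.0, -0.001, 0.0, 0], [-0.005, 0.0, 0.0, 0], [-0.011, 0.002, 0.0, 0], [-0.017, 0.002, 0.0, 0], [-0.022, 0.003, 0.0, 0], [-0.028, 0.002, 0.0, 0], [-0.033, 0.002, 0.0, 0], [-0.038, 0.001, 0.0, 0], [-0.042, 0.001, 0.0, 0], [-0.047, -0.001, 0.0, 0], [-0.053, -0.004, 0.0, 0], [-0.058, -0.007, 0.0, 0]]
```

View pics/side5.png

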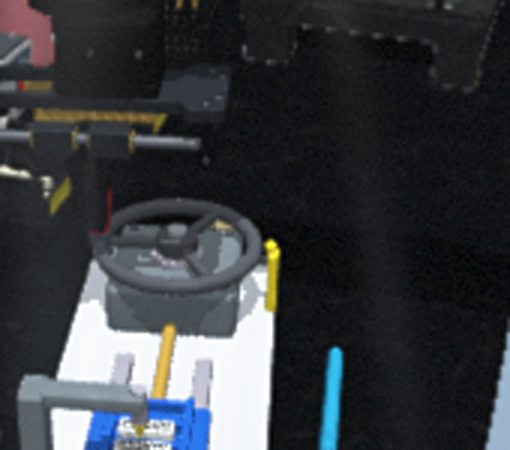

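A sliver of the handle shows behind the fingers at crop (110,210), at about 3.1 rad. Next stretch.

>>> move_arm:
  rows:
    - [[-0.005,0,0,0],[-0.011,0.002,0,0],[-0.017,0.002,0,0],[-0.022,0.003,0,0],[-0.028,0.002,0,0],[-0.033,0.002,0,0],[-0.038,0.001,0,0],[-0.042,0.001,0,0],[-0.047,-0.001,0,0],[-0.053,-0.004,0,0],[-0.058,-0.007,0,0]]

```text
t: 6.75
position: [0.5699, -0.0278, 0.0856]
tool_rot: [0.619, 0.786, -0.003, -0.001]
force: [1.4, 0.5, -1.1]
opening: 0.0001
```

```bash
python3 - <<'E'
from h import *
plan(np.arange(4.2,5.35,.1))
cv2.imwrite('pics/side6.png',cv2.resize(env.read_camera('side')[125:275,230:400],None,fx=3,fy=3,interpolation=2))
E
```

```text
t 6.75 P [ 0.5699 -0.0278  0.0856] local [ 0.0515 -0.0397] F [ 1.4  0.5 -1.1] head 13.57 j [-0.54  0.38  0.61  1.79 -0.24  1.06  0.4 ]
[[0.002, 0.0, 0.001, 0], [-0.003, -0.004, 0.001, 0], [-0.008, -0.01, 0.001, 0], [-0.012, -0.015, 0.001, 0], [-0.015, -0.021, 0.001, 0], [-0.018, -0.027, 0.001, 0], [-0.02, -0.033, 0.001, 0], [-0.022, -0.038, 0.001, 0], [-0.023, -0.044, 0.001, 0], [-0.024, -0.049, 0.001, 0], [-0.024, -0.055, 0.001, 0], [-0.023, -0.061, 0.001, 0]]
```

View pics/side6.png

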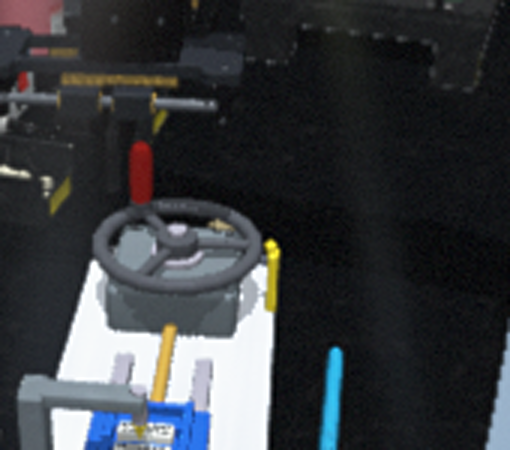

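The handle top at crop (141,145) is at the far side, about 4.2 rad, with the fingers behind it. Next I push it towards the robot.

>>> move_arm:
  rows:
    - [[-0.003,-0.004,0,0],[-0.008,-0.01,0,0],[-0.012,-0.015,0,0],[-0.015,-0.021,0,0],[-0.018,-0.027,0,0],[-0.02,-0.033,0,0],[-0.022,-0.038,0,0],[-0.023,-0.044,0,0],[-0.024,-0.049,0,0],[-0.024,-0.055,0,0],[-0.023,-0.061,0,0]]

```text
t: 7.72
position: [0.5149, -0.0662, 0.0862]
tool_rot: [0.619, 0.785, -0.004, -0.001]
force: [2.0, 0.6, -0.8]
opening: 0.0005
```

```bash
python3 - <<'E'
from h import *
plan(np.r_[np.arange(5.3,6.0,.1),6.03,6.06,6.09,6.12])
cv2.imwrite('pics/side7.png',cv2.resize(env.read_camera('side')[125:275,230:400],None,fx=3,fy=3,interpolation=2))
E
```

```text
t 7.7167 P [ 0.5149 -0.0662  0.0862] local [-0.011  -0.0641] F [ 2.   0.6 -0.8] head 13.46 j [-0.53  0.26  0.65  1.92 -0.18  1.02  0.43]
[[0.001, 0.001, 0.001, 0], [0.003, -0.005, 0.001, 0], [0.005, -0.012, 0.001, 0], [0.009, -0.019, 0.001, 0], [0.014, -0.025, 0.001, 0], [0.019, -0.031, 0.001, 0], [0.024, -0.035, 0.001, 0], [0.029, -0.039, 0.001, 0], [0.031, -0.04, 0.001, 0], [0.033, -0.041, 0.001, 0], [0.034, -0.042, 0.001, 0], [0.036, -0.043, 0.001, 0]]
```

View pics/side7.png

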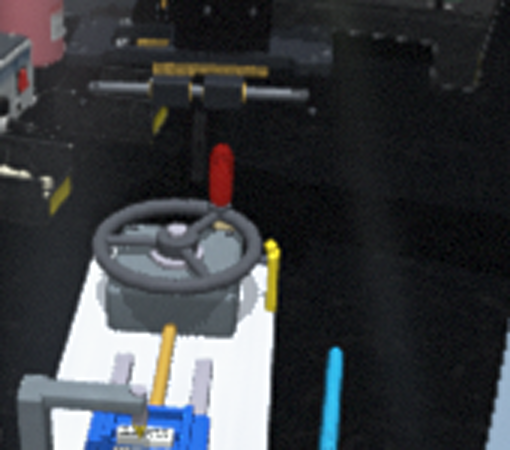

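The handle top is at crop (221,149), about 5.3 rad. I'll push on to roughly 6.1 and slow down at the end.

>>> move_arm:
  rows:
    - [[0.003,-0.005,0.001,0],[0.005,-0.012,0.001,0],[0.009,-0.019,0.001,0],[0.014,-0.025,0.001,0],[0.019,-0.031,0.001,0],[0.024,-0.035,0.001,0],[0.029,-0.039,0.001,0],[0.031,-0.04,0.001,0],[0.033,-0.041,0.001,0],[0.033,-0.041,0.001,0]]

```text
t: 8.6
position: [0.4659, -0.0432, 0.0851]
tool_rot: [0.619, 0.785, -0.004, -0.002]
force: [0.4, 0.4, 0.8]
opening: 0.0003
```

```bash
python3 - <<'E'
from h import *
print('prev',qside((221/3+230,149/3+125)))
plan([6.1,6.15,6.2,6.25,6.283])
cv2.imwrite('pics/side8.png',cv2.resize(env.read_camera('side')[160:240,270:370],None,fx=6,fy=6,interpolation=2))
E
```

```text
prev (np.float64(-1.0494145937017525), np.float64(0.05625755043414558))
t 8.6 P [ 0.4659 -0.0432  0.0851] local [-0.0533 -0.0303] F [0.4 0.4 0.8] head 13.47 j [-0.61  0.13  0.64  2.05 -0.09  1.    0.31]
[[0.001, -0.0, 0.0, 0], [0.004, -0.002, 0.0, 0], [0.007, -0.003, 0.0, 0], [0.01, -0.004, 0.0, 0], [0.012, -0.005, 0.0, 0]]
```

View pics/side8.png

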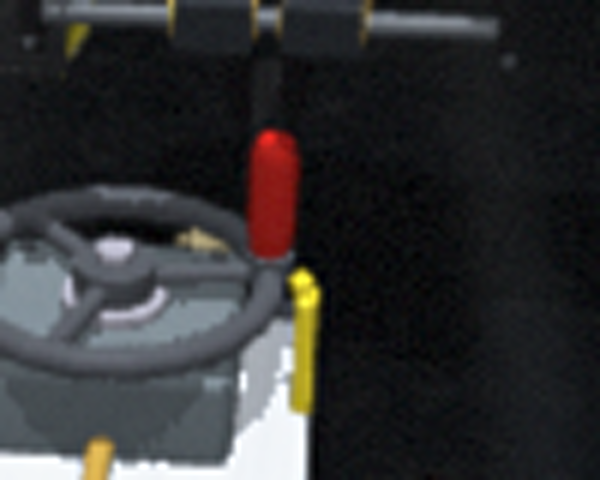

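```bash
python3 - <<'E'
from h import *
print(qside((270+275/6,160+137/6)))
p=np.load('pose.npy')
def h(q,z): return proj('side',loc2w(p,[-.058*np.cos(q),.058*np.sin(q),z]))[0]
for q in (-.25,-.2,-.15,-.1,-.05,0): print(q,[((h(q,z)-[270,160])*6).round(1) for z in(.07,.118)])
a=cv2.imread('pics/side0.png')[160:240,270:370];cv2.imwrite('pics/side0d.png',cv2.resize(a,None,fx=6,fy=6,interpolation=2))
E
```

```text
(np.float64(-0.21903543049587373), np.float64(0.0583131145739664))
-0.25 [array([267.9, 243.8]), array([273.4, 129.8])]
-0.2 [array([269.3, 247.7]), array([274.9, 133.6])]
-0.15 [array([270.4, 251.7]), array([276. , 137.4])]
-0.1 [array([271. , 255.7]), array([276.7, 141.2])]
-0.05 [array([271.3, 259.8]), array([276.9, 145. ])]
0 [array([271.1, 263.8]), array([276.8, 148.8])]
```

View pics/side0d.png

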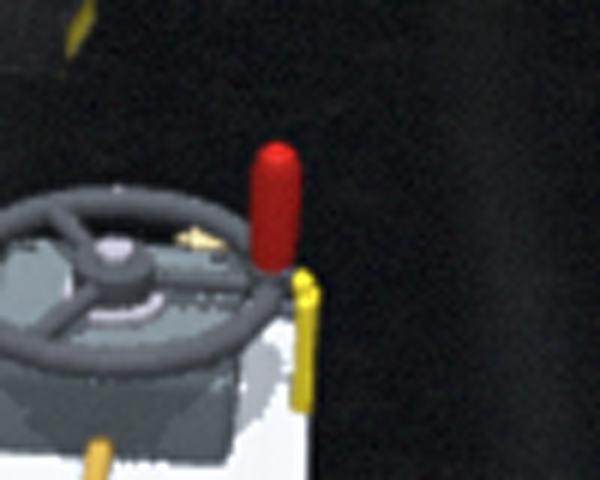

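The handle top sits about 13 crop px (of ×6) above its starting height, so it is about 0.18 rad short. I'll push the rest slowly.

>>> move_arm:
  rows:
    - [[0.002,-0.001,0,0],[0.004,-0.002,0,0],[0.006,-0.003,0,0],[0.008,-0.003,0,0],[0.01,-0.004,0,0],[0.012,-0.005,0,0],[0.012,-0.005,0,0],[0.012,-0.005,0,0]]

```text
t: 9.32
position: [0.4584, -0.0323, 0.0852]
tool_rot: [0.619, 0.785, -0.004, -0.002]
force: [-0.0, 0.2, 0.4]
opening: 0.0004
```

```bash
python3 - <<'E'
from h import *
plan([6.283])
cv2.imwrite('pics/side9.png',cv2.resize(env.read_camera('side')[160:240,270:370],None,fx=6,fy=6,interpolation=2))
E
```

```text
t 9.3167 P [ 0.4584 -0.0323  0.0852] local [-0.058 -0.018] F [-0.   0.2  0.4] head 13.5 j [-0.63  0.11  0.63  2.07 -0.07  1.    0.28]
[[-0.001, -0.0, 0.0, 0]]
```

View pics/side9.png

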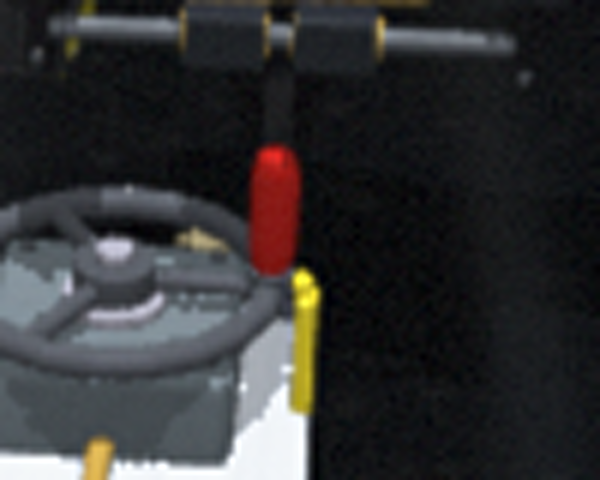

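The handle is back beside the yellow finger: its top is at crop (275,147), against (276,143) at the start, so about 2π. Now I retreat the way the fingers came, then go up and clear.

>>> move_arm:
  rows:
    - [[-0.012,0,0,0],[-0.03,0,0,0],[-0.045,0,-0.01,0],[-0.055,0,-0.035,0],[-0.06,0,-0.07,0],[-0.06,0,-0.105,0],[-0.075,0,-0.135,0],[-0.11,0,-0.15,0],[-0.15,0,-0.15,0],[-0.19,0,-0.15,0],[-0.22,0,-0.15,0],[-0.22,0,-0.15,0]]

```text
t: 10.37
position: [0.5104, -0.2518, 0.2355]
tool_rot: [0.622, 0.783, -0.005, -0.001]
force: [-0.2, -0.5, -0.7]
opening: 0.0003
```

```bash
python3 - <<'E'
from h import *
s=env.get_state();print(s['t'],s['position'],s['force'],s['joint_velocities'].round(3))
t=env.read_camera('top');sd=env.read_camera('side')
cv2.imwrite('pics/top10f.png',t);cv2.imwrite('pics/top10.png',cv2.resize(t[185:315,105:365],None,fx=3,fy=3,interpolation=2))
cv2.imwrite('pics/side10.png',cv2.resize(sd[175:365,200:360],None,fx=3,fy=3,interpolation=2))
E
```

```text
10.3667 [ 0.51035776 -0.25181368  0.23553806] [-0.19027268 -0.54129562 -0.67675019] [-0.063 -0.061 -0.057  0.052  0.047  0.009 -0.127]
```

View pics/top10.png

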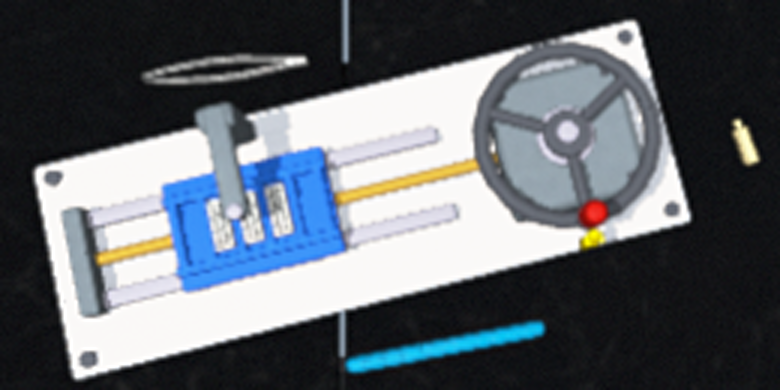

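View pics/side10.png

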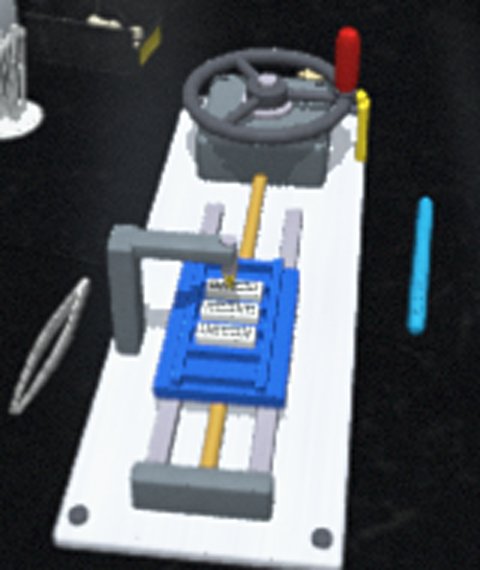

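The wheel has turned once: the handle top is at crop (594,211), against (597,210) at the start, which is about +0.03 to 0.04 rad. The carriage has moved one pitch, from 252/278/308 to 220/250/280. The connectors sit in their slots, and the tweezers, marker and standoff look unmoved. The arm is clear, so I'm handing in.

```bash
python3 - <<'E'
from h import *
p=np.load('pose.npy');h=back('top',T(594,211),.118);d=h[:2]-p[:2];c,s=np.cos(p[2]),np.sin(p[2])
print('q-2pi',np.arctan2(-s*d[0]+c*d[1],-(c*d[0]+s*d[1])))
print(env.close_job())
E
```

```text
q-2pi 0.02664198211541976
the job is handed in; nothing more can be done
None
```

The hand wheel has been pushed one full clockwise turn by its red handle and the job is handed in. I used only the outside of the closed fingertips, then backed away and lifted clear; the clock read about 10.5 s.

- **Wheel:** the final top picture puts the handle about 0.03 rad past 2π, inside the 0.18 rad allowed. The side view agreed to within a few hundredths of a radian.
- **Carriage:** it has come on by one slot pitch and the next connector is under the pin. I judged this by eye from the pictures and did not measure it against the 1 mm limit. It should be about 20.1 mm by the gearing.
- **Loose things:** the three connectors are in their slots, and the tweezers, marker and standoff look unmoved.
- **Robot:** the arm is clear of everything, at x 0.51, y -0.25, z 0.24 m. The force readings while pushing stayed under 3 N.

One early reading disagreed: in the first position fit, two points I read off the side picture were 3–5 px out. The pushing runs and later pictures matched that fit to a few hundredths of a radian, so I kept it. No check failed.

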